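# Free a sample from a bench centrifuge that lost power with its lid locked

## Task

The bench centrifuge lost power with its lid locked: take the red T-handled release key out of the tube rack, push it fully home in the round release socket on the sloping front panel until its collar seats, feeling for the drive slot at the bottom, and turn it clockwise until the bolt lets go and the lid springs open. Leave the key seated in the socket, draw the orange-capped sample tube out of the far bore of the rotor along the bore without tipping it over, and stand it fully down in a free hole of the tube rack. Leave the rack's own two tubes and the bottle and flask in front of the rack where they are.

Things in the scene. Friction and masses are not known exactly. Their poses are not given: they have to be found in the camera images.
- centrifuge: White bench centrifuge, fixed, 335 x 250 mm, 120 to its rim, 158 to the top of its shut lid. Origin: bench level below the centre of the rotor; x points to its back, y to its left, z up. It stands left or right of the rack, turned up to 13 degrees. The six-bore rotor does not turn; a blue-capped counterweight, fixed, is in the near bore, four bores are empty.
- release_socket: Round steel socket in the right part of the sloping front panel, fixed. Origin: centre of its mouth, level with the panel; z points out along the key's axis, 30 degrees from vertical towards the operator; y is the centrifuge's y, x points up the panel. A funnel 25 mm wide narrows over 5 mm to an 18 mm round guide bore 24 mm deep; below it is the turning plug.
- release_plug (a joint): Plug at the bottom of the socket (rad, 0 to 1.5, clockwise for the operator). Its drive slot, 18 x 8.5 mm, is 24 to 42 mm deep: a key that ends higher turns nothing. At 0 the slot's long side lies along the socket's y; at r it is turned by -r about the socket's z. Starts at 0 to 0.3, friction 0.05 N m; its cam bolt frees the lid at about 0.9.
- lid (a joint): Grey lid, hinged along the centrifuge's rear edge (x 0.131, z 0.124 in its frame), reaching forward to x -0.135. 0 is shut and bolted (the hidden bolt leaves it 0.01 of play); freed, it swings up and back by its own spring in about 2 s to 1.66, fully open, and stays there.
- release_key: Steel key with red T handle, 141 mm long, 110 g. Origin: tip; z runs from tip to handle. Blade 15 mm (along y) x 6 mm (along x) x 14 mm long, its end tapered over 4 mm; shank 15 mm in diameter up to the collar; collar 30 mm in diameter, 40 to 45 mm from the tip; 12 mm stem. Starts upright in a rack hole, hung by its collar (tip 22 mm above the bench), turned anyhow.
- key_tip (a point): Centre of the key's tip. When the key is home its collar rests on the socket's mouth and the tip is 40 mm below the mouth, 2 mm off the bottom of the slot.
- key_bar (a point): Centre of the key's T bar, 131 mm from the tip: bar 66 mm long (along the key's y, in line with the blade), 14 mm thick (along x), 20 mm high. Grip it across its thickness.
- sample_tube: Sample tube with an orange cap, 120 mm long, body 16 mm in diameter, 12 g. Origin: bottom tip; z runs to the cap. Starts loose in the rotor's far bore (20 mm wide, 75 mm deep), leaning 25 degrees, top towards the operator: bottom at (0.083, 0, 0.030), top at (0.033, 0, 0.139) in the centrifuge's frame. Comes out along its own axis.
- sample_cap (a point): Centre of the sample tube's orange cap, 21 mm in diameter, 12 mm long; 114 mm from the tube's bottom. Grip it here; the rotor's centre nut (to z 0.10 in the centrifuge's frame) is beside it on the operator's side.
- tube_rack: Blue rack, fixed, 85 x 210 x 62 mm, floor 4 mm above the bench. Origin: centre of the underside, long side along y. Square holes 19 mm wide (the end ones looser, 29 along y) at x = -0.020 and 0.020, y = -0.0825, -0.0495, -0.0165, 0.0165, 0.0495, 0.0825. A tube stands tip on the floor. Key and two tubes start at (-0.020, 0.0495), (0.020, -0.0165), (-0.020, -0.0495) in any order.
- blue_tube: 15 ml tube with a blue cap standing in the rack, 120 mm long, cap 21 mm; its top is 124 mm above the bench. Origin: bottom tip. Leave it alone.
- red_tube: 15 ml tube with a red cap standing in the rack, 120 mm long, cap 21 mm; its top is 124 mm above the bench. Origin: bottom tip. Leave it alone.
- media_bottle: Square bottle with pink medium and a white cap, 54 x 54 x 120 mm, standing in front of the rack. Origin: centre of the underside. Leave it alone.
- flask: Small culture flask with a blue cap, 94 x 52 x 24 mm, lying in front of the rack. Origin: centre of the underside. Leave it alone.

How it is judged:
By the outcome, as a careful person would: the job done as asked, in the order asked, and still so for the second after the job is handed in, with the robot touching nothing.
It also fails if it takes over 62 s, if anything falls off the work surface, if the arm or the gripper's body presses on something with over 40 N, if the wrist force passes 120 N, or if a joint passes its speed limit or range.

## Robot

A 6-joint arm with a two-finger parallel gripper is mounted at the origin on a cart in front of the work surface, level with it; the furniture and walls round the work are solid. World frame = base frame: x ahead of the robot, y to its left, z up, the work surface at z = 0. Lengths are in m, angles in rad, forces in N, time in s.
With the tool pointing down it reaches from about 0.35 to 0.875 m from the base axis. Payload 15.5 kg.
Tool frame: the origin (TCP) lies on the front face of the gripper's body, between the roots of the fingers; the fingertips stand robot.nose_length ahead of it and the grasp point (between the pads) lies 54 mm ahead of it (robot.nose_length is the distance from the TCP to the fingertips, in m); z points along the fingers, y is the line along which they close (so a half turn about z gives the same grasp; the last joint's range is limited). The gripper opens to 85 mm and grips with 20 to 120 N. Pads are 22 mm wide; open, the fingers measure 114 mm over their backs; the gripper's body (76 mm by 85 mm) begins 54 mm behind the grasp point. The pads swing forward as they close: fully open they stand 13 mm farther back than shut.
Start: joints at [1.183, 0.494, 1.345, -0, 1.302, -0.096], TCP at [0.18, 0.598, 0.304] pointing down, gripper open.
Joint ranges: [-2.91, 2.91], [-0.82, 2.16], [0.22, 2.67], [-1.22, 4.37], [0.12, 2.79], [-3.08, 3.08]. Speed limits (rad/s): [1.89, 1.89, 2.57, 3.01, 3.01, 3.01].

## Interface

Orientations are given as [roll, pitch, yaw] about the fixed x, y, z axes, in that order (R = Rz(yaw) Ry(pitch) Rx(roll)).
In Python, from cell import robot gives the robot as it stands.
- The arm moves only by the shell command python3 inch.py 'ROWS' [FORCE]. ROWS is a JSON object with one list for each field, all of the same length, 1 to 10, a row being the entries at one place: tx, ty, tz (the shift in m), wx, wy, wz (a rotation vector in rad), aperture (the finger opening in m); each row is the pose to reach, as a shift and turn from the pose commanded when the command began, along the tool's axes at that moment; what a row does not reach only later rows make up. A row lasts 1/10 s, in which the tool goes at most 0.05 m and 0.15 rad, less where a joint would pass 70% of its speed; a pose out of reach is approached as far as the arm can. The fingers move at their own pace and stop on an object; FORCE is the grip in N (left out, the last holds). Time passes only in rows, so rows that do not move let the fingers close. It prints the time, the measured TCP pose, the force, the opening and the grip force at its end. Input that does not fit is refused with a message, and nothing moves.
- robot.get_state(): the state, without advancing time (a new reading comes with each control period).
- robot.get_image(name): name is "side" or "top" or "wrist"; returns (picture, depth): 400x640x3 uint8, blue, green, red; 400x640 float32, m along the optical axis (not along the pixel's ray), 0 where there is no reading.
- robot.camera_info(name): a dict with "vertical_fov" (degrees; the focal length in pixels is half the picture's height over the tangent of half this angle, whatever the lens; pixels are square), "cx", "cy" (the principal point, pixels), "world_from_camera" (4x4, takes a point from camera to world coordinates). Camera axes: x right, y up, looking along -z (the intrinsics and any distortion apply to the point x, -y, -z); pixel columns grow to the right and rows downward; lengths in m; the calibration is good to about 2 mm. The wrist camera is an equidistant fisheye: a pixel r from the principal point sees the ray r / f radians off the axis. A picture is of the moment at which its call begins: read the wrist's pose just before it. camera_info takes no time and is no camera call; for the wrist camera it gives the pose at the moment of the call.
- robot.finish_job(): hands the job in; it is judged then, once.
The state is a dict: "time_s": time; "q": joint angles; "joint_velocities": joint speeds; "joint_efforts": joint torques, N m; "position": TCP position; "tool_rot": TCP orientation; "contact_force": force on the tool from outside, world axes, zero at the start; "ft_torque": the same for the moment, N m; "grip_width": finger opening in m; "grip_force": force on a finger pad.
Only numpy, scipy, OpenCV 4.12 (cv2) and the standard library are available. Lean on these libraries where they do the work, as an engineer would, in place of code of your own. Each camera call takes 0.05 s, during which the arm holds its last target. There are 200 camera calls.

## Working session

There is one attempt and no reset: what is moved stays moved. The work goes in short steps, Python scripts to look and compute and a shell command to move; the robot and the scene stay as the last step left them, time stands still between calls to the robot, and variables do not carry over. Pictures are saved under pics/ and viewed, at most 12 in all, crops included, and the job is handed in when it is done.

```bash
ls; mkdir -p pics; python3 - <<'E'
from cell import robot
import cv2,numpy as np
print(robot.get_state()); print(robot.nose_length)
for n in ("top","side"):
    im,d=robot.get_image(n); cv2.imwrite(f"pics/{n}0.png",im); np.savez(f"pics/{n}0.npz",im=im,d=d)
    i=robot.camera_info(n); print(n,i)
E
```

```text
cell.py
inch.py
pics
{'time_s': 0.0, 'q': array([ 1.18252922e+00,  4.94172756e-01,  1.34614047e+00,  2.46511162e-05,
        1.30251619e+00, -9.55390351e-02]), 'joint_velocities': array([-0.00138893, -0.00018624,  0.00025703, -0.00085434,  0.00124671,
       -0.00081581]), 'joint_efforts': array([ 1.40078213e-03, -8.82174110e+01, -3.83866274e+01, -3.09946545e-04,
        1.01755964e-02, -2.22841743e-05]), 'position': array([0.18026106, 0.59814783, 0.30330353]), 'tool_rot': array([-3.14036380e+00, -1.41632501e-04,  2.84885795e+00]), 'contact_force': array([ 0.11797382, -0.37188743,  0.97518275]), 'ft_torque': array([0.05014872, 0.0009194 , 0.0337782 ]), 'grip_force': 0.0, 'grip_width': 0.08548154235200625}
0.0726
top {'vertical_fov': 42.25340963668622, 'cx': 326.11945689107876, 'cy': 204.79209993938252, 'world_from_camera': array([[-0.01320852,  0.98948059, -0.14406141,  0.41011161],
       [-0.99974854, -0.01045749,  0.01983676, -0.00500491],
       [ 0.01812157,  0.1442872 ,  0.98936991,  1.48979559],
       [ 0.        ,  0.        ,  0.        ,  1.        ]])}
side {'vertical_fov': 43.062869638691915, 'cx': 317.42037483795417, 'cy': 213.3051711675946, 'world_from_camera': array([[ 0.38263572, -0.46622809,  0.7976348 ,  1.60744756],
       [ 0.92387593,  0.18694502, -0.33392339, -0.42103782],
       [ 0.00657061,  0.86468661,  0.50226875,  0.71574941],
       [ 0.        ,  0.        ,  0.        ,  1.        ]])}
```
View pics/top0.png

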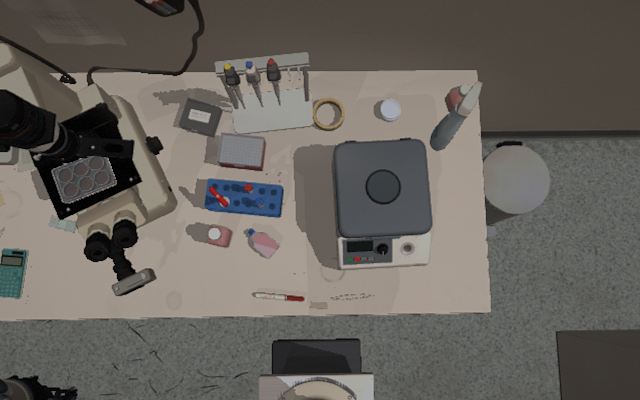

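View pics/side0.png

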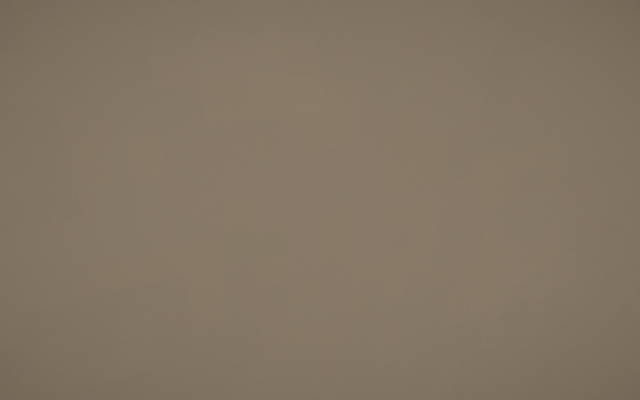

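The top view shows the rack (blue) at about (244,198), the key's red bar at (218,196), the red tube at (249,188), the bottle at (218,235), the flask at (263,242), the centrifuge lid around (382,187) and the socket at (407,248). The side camera faces a wall, so it's no use.

```bash
cat > h.py <<'E'
import numpy as np,cv2
from cell import robot
from scipy.spatial.transform import Rotation as R
def rays(info,uv,fish=False):
    f=200/np.tan(np.radians(info["vertical_fov"])/2); uv=np.atleast_2d(np.array(uv,float))
    x=(uv[:,0]-info["cx"])/f; y=(uv[:,1]-info["cy"])/f
    if fish:
        r=np.hypot(x,y)+1e-12; d=np.c_[x/r*np.sin(r),-y/r*np.sin(r),-np.cos(r)]
    else: d=np.c_[x,-y,-np.ones(len(x))]
    T=info["world_from_camera"]; return T[:3,3],d@T[:3,:3].T
def plane(info,uv,z,fish=False):
    o,d=rays(info,uv,fish); return o+d*((z-o[2])/d[:,2])[:,None]
def deproj(info,uv,dep,fish=False):
    T=info["world_from_camera"]; o,d=rays(info,uv,fish); s=-(d@T[:3,2]); return o+d*(dep/s)[:,None]
def shot(name,tag):
    i=robot.camera_info(name); im,d=robot.get_image(name); cv2.imwrite(f"pics/{tag}.png",im)
    np.savez(f"pics/{tag}.npz",im=im,d=d,**{k:np.array(v) for k,v in i.items() if k in("vertical_fov","cx","cy","world_from_camera")})
    return i,im,d
def load(tag):
    a=np.load(f"pics/{tag}.npz"); return {k:a[k] for k in("vertical_fov","cx","cy","world_from_camera")},a["im"],a["d"]
def tcp():
    s=robot.get_state(); return s["position"],R.from_euler("xyz",s["tool_rot"])
def delta(pos,Rt):
    p,r=tcp(); return r.inv().apply(np.array(pos)-p), (r.inv()*Rt).as_rotvec()
E
python3 - <<'E'
from h import *
i=robot.camera_info("top"); a=np.load("pics/top0.npz"); im,d=a["im"],a["d"]
pts={"rackTL":(209,180),"rackTR":(283,185),"rackBR":(281,215),"rackBL":(206,210),"lidTL":(336,143),"lidTR":(424,141),"lidBR":(429,233),"lidBL":(338,236),"pBL":(341,268),"pBR":(428,264),"socket":(407,248),"keybar":(218,196),"bottle":(214,233)}
for k,(u,v) in pts.items(): print(k,deproj(i,(u,v),np.array([d[v,u]]))[0].round(3))
hsv=cv2.cvtColor(im,cv2.COLOR_BGR2HSV)
m=cv2.inRange(hsv,(100,120,60),(125,255,255)); n,l,s,c=cv2.connectedComponentsWithStats(m)
k=1+np.argmax(s[1:,4]); print(s[k]); ps=np.argwhere(l==k)[:,::-1].astype(np.float32)
w=plane(i,ps,0.062); rc=cv2.minAreaRect((w[:,:2]*1000).astype(np.float32)); print("rack",rc)
wi=robot.camera_info("wrist"); print(wi, tcp()[0], tcp()[1].as_matrix())
E
```

```text
rackTL [0.692 0.293 0.06 ]
rackTR [ 0.688  0.091 -0.005]
rackBR [0.598 0.096 0.003]
rackBL [0.615 0.311 0.007]
lidTL [ 0.811 -0.067  0.001]
lidTR [ 0.815 -0.328  0.003]
lidBR [ 0.531 -0.306  0.117]
lidBL [ 0.532 -0.066  0.045]
pBL [ 0.442 -0.071  0.08 ]
pBR [ 0.452 -0.327 -0.008]
socket [ 0.494 -0.253  0.079]
keybar [0.63  0.248 0.161]
bottle [0.537 0.265 0.121]
[ 205  179   78   38 2048]
rack ((640.6036987304688, 196.19094848632812), (211.3094024658203, 88.23015594482422), 83.81529998779297)
{'vertical_fov': 65.70646984690485, 'cx': 321.3903722286533, 'cy': 196.6944988467599, 'world_from_camera': array([[ 0.28933565, -0.92023819, -0.26352713,  0.11288292],
       [ 0.95722608,  0.27764757,  0.08142514,  0.61905965],
       [-0.00176286, -0.27581423,  0.96120934,  0.37328259],
       [ 0.        ,  0.        ,  0.        ,  1.        ]])} [0.18027828 0.59816846 0.30335626] [[-9.57434403e-01  2.88650599e-01 -4.42687011e-04]
 [ 2.88650909e-01  9.57433879e-01 -1.01019559e-03]
 [ 1.32249980e-04 -1.09497802e-03 -9.99999392e-01]]
```

```bash
R='';python3 inch.py '{"tx":[-0.498,-0.498,-0.498,-0.498,-0.498,-0.498,-0.498,-0.498,-0.498,-0.498],"ty":[-0.267,-0.267,-0.267,-0.267,-0.267,-0.267,-0.267,-0.267,-0.267,-0.267],"tz":[-0.08,-0.08,-0.08,-0.08,-0.08,-0.08,-0.08,-0.08,-0.08,-0.08],"wx":[0,0,0,0,0,0,0,0,0,0],"wy":[0,0,0,0,0,0,0,0,0,0],"wz":[1.97,1.97,1.97,1.97,1.97,1.97,1.97,1.97,1.97,1.97],"aperture":[0.085,0.085,0.085,0.085,0.085,0.085,0.085,0.085,0.085,0.085]}'
```

```text
time_s: 1.1
position: [0.5317, 0.2467, 0.3741]
tool_rot: [-3.141, 0.0, 1.343]
contact_force: [0.2, 0.4, 0.2]
grip_width: 0.085
grip_force: 0.0
```

```bash
python3 inch.py '{"tx":[-0.037,-0.037,-0.037,-0.037,-0.037],"ty":[0.06,0.06,0.06,0.06,0.06],"tz":[0,0,0,0,0],"wx":[0,0,0,0,0],"wy":[0,0,0,0,0],"wz":[0.2,0.4,0.4,0.4,0.4],"aperture":[0.085,0.085,0.085,0.085,0.085]}'; python3 - <<'E'
from h import *
shot("wrist","w1"); print(tcp()[0],robot.get_state()["tool_rot"],robot.get_state()["q"])
E
```

```text
time_s: 1.6
position: [0.5807, 0.1994, 0.3738]
tool_rot: [-3.141, 0.0, 0.952]
contact_force: [0.3, -0.3, 0.3]
grip_width: 0.0848
grip_force: 0.0
[0.58059002 0.19957906 0.37387093] [-3.14129541e+00  2.75748094e-04  9.52497846e-01] [2.33848090e-01 4.21700077e-01 1.27311747e+00 4.25144857e-05
 1.44717836e+00 8.52141361e-01]
```

View pics/w1.png

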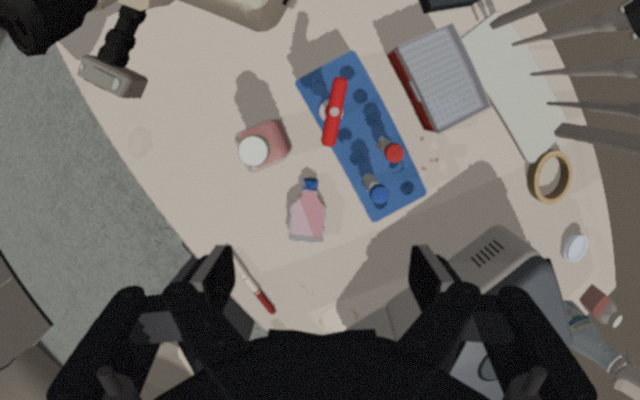

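The wrist view shows the key bar at (335,112), the red cap at (394,153), the blue cap at (378,196), and the rack corners near (297,82), (353,51), (426,190) and (372,220).

```bash
cat > m.py <<'E'
from h import *
import sys
def blob(i,m,z,near):
    n,l,s,c=cv2.connectedComponentsWithStats(m); k=1+np.argmin(np.hypot(*(c[1:]-near).T)+1e3*(s[1:,4]<40))
    ps=np.argwhere(l==k)[:,::-1]; w=plane(i,ps,z,True); return w,s[k],ps
i,im,d=load("w1"); hsv=cv2.cvtColor(im,cv2.COLOR_BGR2HSV)
red=cv2.inRange(hsv,(0,170,100),(6,255,255))|cv2.inRange(hsv,(172,170,100),(180,255,255))
blue=cv2.inRange(hsv,(100,120,50),(125,255,255))
w,s,ps=blob(i,red,0.163,(335,112)); rc=cv2.minAreaRect((w[:,:2]*1000).astype(np.float32)); print("bar",s,rc)
w,s,ps=blob(i,red,0.124,(394,153)); print("redcap",s,cv2.minAreaRect((w[:,:2]*1000).astype(np.float32)))
k=cv2.morphologyEx(blue,cv2.MORPH_OPEN,np.ones((3,3)))
w,s,ps=blob(i,k,0.062,(360,140)); print("rack",s,cv2.minAreaRect((w[:,:2]*1000).astype(np.float32)))
for uv in [(297,82),(353,51),(426,190),(372,220)]: print(plane(i,uv,.062,True)[0].round(4))
for uv in [(335,112),(394,153),(378,196),(361,96),(374,122),(407,187)]: print(uv,deproj(i,uv,np.array([d[uv[1],uv[0]]]),True)[0].round(4))
E
python3 m.py
```

```text
bar [323  78  23  67 750] ((629.2298583984375, 249.92201232910156), (61.74580001831055, 12.654090881347656), 44.1961669921875)
redcap [386 144  16  16 146] ((657.6856079101562, 177.38990783691406), (15.131243705749512, 17.00958824157715), 11.68576431274414)
rack [ 297   53  128  167 7970] ((643.9666748046875, 198.10696411132812), (205.6024169921875, 80.42989349365234), 83.73743438720703)
[0.6169 0.3025 0.062 ]
[0.695  0.2951 0.062 ]
[0.6753 0.0946 0.062 ]
[0.593  0.1024 0.062 ]
(335, 112) [0.6297 0.2484 0.1627]
(394, 153) [0.6577 0.177  0.1252]
(378, 196) [0.6179 0.1476 0.1255]
(361, 96) [0.6209 0.257  0.4436]
(374, 122) [0.6692 0.2038 0.03  ]
(407, 187) [0.6584 0.102  0.0316]
```

```bash
python3 inch.py '{"tx":[0.069,0.069,0.069,0.069,0.069,0.069,0.069,0.069,0.069],"ty":[0.011,0.011,0.011,0.011,0.011,0.011,0.011,0.011,0.011],"tz":[0,0,0.05,0.1,0.14,0.166,0.166,0.166,0.166],"wx":[0,0,0,0,0,0,0,0,0],"wy":[0,0,0,0,0,0,0,0,0],"wz":[0.1,0.18,0.18,0.18,0.18,0.18,0.18,0.18,0.18],"aperture":[0.085,0.085,0.085,0.085,0.085,0.085,0.085,0.085,0.085]}'; python3 -c "
from h import *
print(delta([.6292,.2495,.207],R.from_euler('xyz',[np.pi,0,.771])))"
```

```text
time_s: 2.55
position: [0.6309, 0.2494, 0.2102]
tool_rot: [3.14, -0.003, 0.77]
contact_force: [0.2, 0.3, -0.3]
grip_width: 0.0851
grip_force: 0.0
(array([-0.00115903, -0.00126186,  0.00315628]), array([ 0.00144775, -0.00273954, -0.0010468 ]))
```

```bash
python3 inch.py '{"tx":[-0.001,-0.001,-0.001,-0.001,-0.001,-0.001,-0.001,-0.001],"ty":[-0.001,-0.001,-0.001,-0.001,-0.001,-0.001,-0.001,-0.001],"tz":[0.003,0.003,0.003,0.003,0.003,0.003,0.003,0.003],"wx":[0,0,0,0,0,0,0,0],"wy":[0,0,0,0,0,0,0,0],"wz":[0,0,0,0,0,0,0,0],"aperture":[0.06,0.03,0.0,0.0,0.0,0.0,0.0,0.0]}' 80
```

```text
time_s: 3.35
position: [0.629, 0.2488, 0.2052]
tool_rot: [3.141, -0.0, 0.769]
contact_force: [0.5, -1.0, 4.8]
grip_width: 0.0131
grip_force: 78.4
```

```bash
python3 inch.py '{"tx":[0,0,0,0,-0.044,-0.088,-0.132,-0.176,-0.22,-0.264],"ty":[0,0,0,0,0.023,0.046,0.07,0.093,0.116,0.139],"tz":[-0.05,-0.1,-0.15,-0.19,-0.19,-0.19,-0.19,-0.19,-0.19,-0.19],"wx":[0,0,0,0,0,0,0,0,0,0],"wy":[0,0,0,0,0,0,0,0,0,0],"wz":[0,0,0,0,-0.1,-0.2,-0.3,-0.4,-0.5,-0.6],"aperture":[0,0,0,0,0,0,0,0,0,0]}'; python3 -c "
from h import *
print(delta([.45,-.30,.38],R.from_euler('xyz',[np.pi,0,1.57])), robot.get_state()['q'])"
```

```text
time_s: 4.35
position: [0.5344, -0.0361, 0.3947]
tool_rot: [-3.141, -0.0, 1.373]
contact_force: [0.8, -0.8, -1.0]
grip_width: 0.0128
grip_force: 78.6
(array([-0.27536761, -0.03096221,  0.01470774]), array([-6.21413733e-04, -1.69391502e-04, -1.96765254e-01])) [-1.78950567e-01  2.86846210e-01  1.42727754e+00  1.20365146e-04
  1.42810082e+00  1.85938664e-02]
```

```bash
python3 inch.py '{"tx":[-0.05,-0.1,-0.15,-0.2,-0.25,-0.275,-0.275,-0.275],"ty":[-0.006,-0.012,-0.018,-0.024,-0.03,-0.03,-0.03,-0.03],"tz":[0.01,0.01,0.01,0.01,0.01,0.01,0.01,0.01],"wx":[0,0,0,0,0,0,0,0],"wy":[0,0,0,0,0,0,0,0],"wz":[-0.1,-0.2,-0.2,-0.2,-0.2,-0.2,-0.2,-0.2],"aperture":[0,0,0,0,0,0,0,0]}'; python3 - <<'E'
from h import *
shot("wrist","w2"); print(tcp()[0],robot.get_state()["tool_rot"],robot.get_state()["q"])
E
```

```text
time_s: 5.15
position: [0.4507, -0.2981, 0.3845]
tool_rot: [-3.141, -0.001, 1.567]
contact_force: [-0.1, 0.4, -1.5]
grip_width: 0.0127
grip_force: 78.6
[ 0.450982   -0.29743364  0.38464472] [-3.14110004e+00 -8.96767128e-04  1.56858990e+00] [-6.93773726e-01  3.01482009e-01  1.43348326e+00  3.81644470e-04
  1.40757874e+00 -6.91629710e-01]
```

View pics/w2.png

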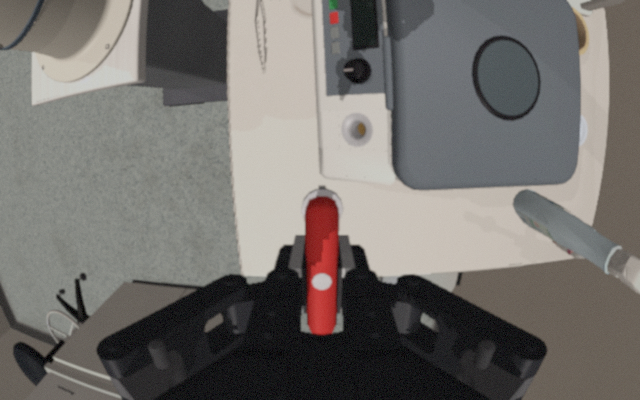

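The socket ring is centred at about (357,129). The panel around it is unobstructed, and the key is held straight. Next I fit the panel plane and intersect the socket ray with it.

```bash
python3 - <<'E'
from h import *
i,im,d=load("w2")
P=lambda uv: deproj(i,uv,np.array([d[v,u] for u,v in uv]),True)
# panel points: white area around socket, excluding socket
uv=[(u,v) for u in range(328,385) for v in range(100,170) if np.hypot(u-357,v-129)>24 and d[v,u]>0]
w=P(uv); ok=np.ones(len(w),bool)
for _ in range(6):
    c=w[ok].mean(0); n=np.linalg.svd(w[ok]-c)[2][2]; n*=np.sign(n[2]); e=(w-c)@n; ok=abs(e)<max(.002,2*np.median(abs(e)))
print("panel",c,n,"tilt",np.degrees(np.arccos(n[2])),"yaw",np.degrees(np.arctan2(-n[1],-n[0])),ok.sum(),e[ok].std())
g=cv2.cvtColor(im,cv2.COLOR_BGR2GRAY)
cr=cv2.resize(im[95:165,320:395],None,fx=8,fy=8,interpolation=cv2.INTER_CUBIC); cv2.imwrite("pics/w2c.png",cr)
o,r=rays(i,[(357,129),(356.5,129),(357,130)],True); print("sock",o+r*(((c-o)@n)/(r@n))[:,None])
# lid mask edges: dark grey region contour at rim plane
hsv=cv2.cvtColor(im,cv2.COLOR_BGR2HSV)
m=cv2.inRange(hsv,(90,15,40),(125,110,125)); nn,l,s,cc=cv2.connectedComponentsWithStats(m); k=l[150,480]; print(s[k])
for v in (110,130,150,165):   # front lid edge col
    us=np.where(l[v]==k)[0]; print(v,us.min(),us.max(),plane(i,(us.min(),v),.145,True)[0].round(4),plane(i,(us.max(),v),.145,True)[0].round(4))
for u in (430,460,500,540,560):
    vs=np.where(l[:,u]==k)[0]; print(u,vs.max(),plane(i,(u,vs.max()),.145,True)[0].round(4))
E
```

```text
panel [ 0.48901123 -0.26106496  0.09485275] [-0.49884623 -0.02032414  0.86645217] tilt 29.951059670442564 yaw 2.333070929848222 2177 0.000724419667986174
sock [[ 0.4913218  -0.24911949  0.09646322]
 [ 0.49077543 -0.24914574  0.09614805]
 [ 0.49133706 -0.25028612  0.09644465]]
[  326     0   254   189 30770]
110 393 578 [ 0.5222 -0.2261  0.145 ] [ 0.7791 -0.2021  0.145 ]
130 393 578 [ 0.5227 -0.2464  0.145 ] [ 0.7817 -0.228   0.145 ]
150 393 575 [ 0.5233 -0.267   0.145 ] [ 0.7793 -0.2546  0.145 ]
165 394 574 [ 0.525  -0.2826  0.145 ] [ 0.781  -0.2744  0.145 ]
430 187 [ 0.5667 -0.3059  0.145 ]
460 186 [ 0.603  -0.3046  0.145 ]
500 185 [ 0.657 -0.303  0.145]
540 183 [ 0.7204 -0.2997  0.145 ]
560 181 [ 0.7571 -0.2965  0.145 ]
```

View pics/w2c.png

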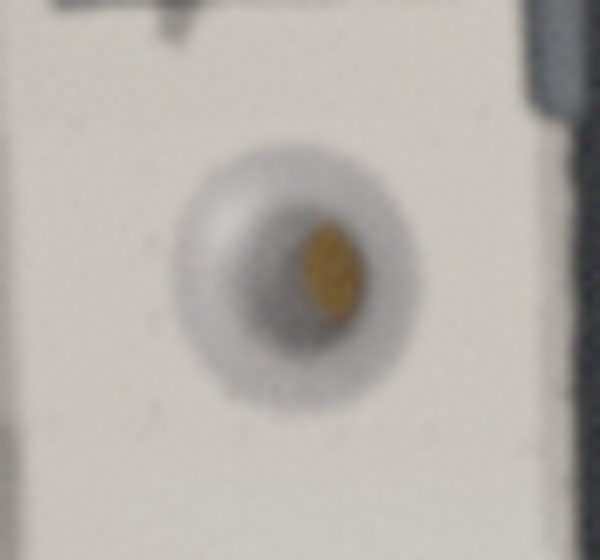

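```bash
cat >> h.py <<'E'
YAW=np.radians(2.33); M=np.array([.491,-.2493,.0963]); L=.183
SZ=np.array([-.5*np.cos(YAW),-.5*np.sin(YAW),np.cos(np.pi/6)]); SY=np.array([-np.sin(YAW),np.cos(YAW),0])
def keypose(depth,r):
    Rm=np.c_[SY,np.cross(-SZ,SY),-SZ]; return M+SZ*(L-depth), R.from_matrix(Rm)*R.from_rotvec([0,0,r])
def where():
    p,r=tcp(); v=p-r.apply([0,0,-L])-M; _,R0=keypose(0,0); t=R0.inv().apply(v)
    s=robot.get_state(); print("tip sock y,x,depth",t.round(4),"turn",(R0.inv()*r).as_rotvec().round(3),"F(sock y,x,-z)",R0.inv().apply(s["contact_force"]).round(1),"T",R0.inv().apply(s["ft_torque"]).round(2),"t",s["time_s"],"gw",s["grip_width"].round(4))
E
python3 - <<'E'
from h import *
i,im,d=load("w2"); p,r=tcp(); print("bar dot in tool", r.inv().apply(plane(i,(322,282),p[2]-.042,True)[0]-p))
a,b=delta(*keypose(-.03,.15)); print(a.round(4),b.round(3))
E
```

```text
bar dot in tool [ 0.00050333 -0.00051126  0.04200073]
[ 0.0436 -0.0664  0.104 ] [-0.522  0.05   0.104]
```

```bash
python3 inch.py '{"tx":[0.011,0.022,0.033,0.0436,0.0436,0.0436,0.0436],"ty":[-0.017,-0.033,-0.05,-0.0664,-0.0664,-0.0664,-0.0664],"tz":[0.026,0.052,0.078,0.104,0.104,0.104,0.104],"wx":[-0.13,-0.26,-0.39,-0.522,-0.522,-0.522,-0.522],"wy":[0.012,0.025,0.038,0.05,0.05,0.05,0.05],"wz":[0.026,0.052,0.078,0.104,0.104,0.104,0.104],"aperture":[0,0,0,0,0,0,0]}'; python3 - <<'E'
from h import *
where(); shot("wrist","w3"); print(robot.get_state()["q"].round(3)); a,b=delta(*keypose(-.03,.15)); print(a.round(4),b.round(3))
E
```

```text
time_s: 5.9
position: [0.3853, -0.254, 0.2815]
tool_rot: [2.623, -0.074, 1.483]
contact_force: [0.8, 0.1, -0.5]
grip_width: 0.0129
grip_force: 78.6Traceback (most recent call last):
  File "<stdin>", line 2, in <module>
  File "h.py", line 31, in where
    s=robot.get_state(); print("tip sock y,x,depth",t.round(4),"turn",(R0.inv()*r).as_rotvec().round(3),"F(sock y,x,-z)",R0.inv().apply(s["contact_force"]).round(1),"T",R0.inv().apply(s["ft_torque"]).round(2),"t",s["time_s"],"gw",s["grip_width"].round(4))
                                                                                                                                                                                                                                      ^^^^^^^^^^^^^^^^^^^^^
AttributeError: 'float' object has no attribute 'round'
```

```bash
sed -i 's/s\["grip_width"\].round(4)/round(s["grip_width"],4)/' h.py; python3 - <<'E'
from h import *
where(); i,im,d=shot("wrist","w3"); print(robot.get_state()["q"].round(3)); a,b=delta(*keypose(-.03,.15)); print(a.round(4),b.round(3))
cv2.imwrite("pics/w3c.png",cv2.resize(im[80:280,220:420],None,fx=3,fy=3,interpolation=cv2.INTER_CUBIC))
E
```

```text
tip sock y,x,depth [-0.0004  0.001  -0.0303] turn [0.    0.    0.148] F(sock y,x,-z) [0.1 0.4 0.8] T [ 0.35 -0.    0.01] t 5.9 gw 0.0129
[-0.96   0.218  2.018  0.686  0.727 -1.336]
[ 0.0005 -0.0015  0.0003] [0.    0.    0.003]
```

View pics/w3c.png

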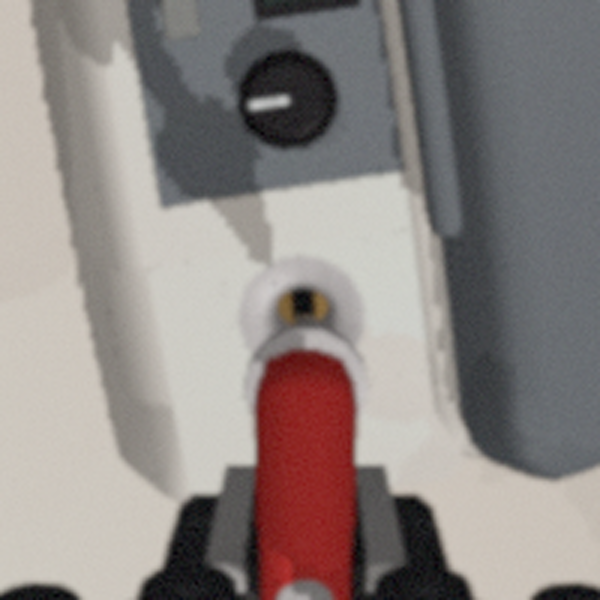

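The key bar and the socket line up on column 302 of the crop. The black drive slot is visible and roughly in line with the bar. I'll insert in small steps.

```bash
python3 inch.py '{"tx":[0,0,0,0,0],"ty":[-0.001,-0.001,-0.001,-0.001,-0.001],"tz":[0.02,0.035,0.045,0.05,0.05],"wx":[0,0,0,0,0],"wy":[0,0,0,0,0],"wz":[0,0,0,0,0],"aperture":[0,0,0,0,0]}'; python3 -c "
from h import *
where()"
```

```text
time_s: 6.45
position: [0.4095, -0.253, 0.2371]
tool_rot: [2.622, -0.074, 1.483]
contact_force: [-0.2, -0.2, -1.1]
grip_width: 0.0128
grip_force: 78.7
tip sock y,x,depth [-0.0003 -0.0002  0.0202] turn [-0.     0.     0.148] F(sock y,x,-z) [-0.2 -0.7  0.8] T [ 0.44 -0.11 -0.01] t 6.45 gw 0.0128
```

```bash
python3 inch.py '{"tx":[0,0,0,0,0],"ty":[0,0,0,0,0],"tz":[0.005,0.01,0.014,0.017,0.017],"wx":[0,0,0,0,0],"wy":[0,0,0,0,0],"wz":[0,0,0,0,0],"aperture":[0,0,0,0,0]}'; python3 -c "
from h import *
where()"
```

```text
time_s: 6.95
position: [0.4174, -0.2527, 0.2222]
tool_rot: [2.623, -0.075, 1.482]
contact_force: [0.1, -0.0, -1.0]
grip_width: 0.0126
grip_force: 78.7
tip sock y,x,depth [-0.0004 -0.0008  0.0372] turn [-0.     0.     0.149] F(sock y,x,-z) [-0.1 -0.4  0.9] T [ 0.35 -0.02  0.04] t 6.95 gw 0.0126
```

```bash
python3 inch.py '{"tx":[0,0,0,0,0],"ty":[0,0,0,0,0],"tz":[0.002,0.003,0.004,0.0045,0.0045],"wx":[0,0,0,0,0],"wy":[0,0,0,0,0],"wz":[0,0,0,0,0],"aperture":[0,0,0,0,0]}'; python3 -c "
from h import *
where()"
```

```text
time_s: 7.45
position: [0.4193, -0.253, 0.22]
tool_rot: [2.62, -0.072, 1.482]
contact_force: [-29.3, 0.6, 45.1]
grip_width: 0.0127
grip_force: 87.2
tip sock y,x,depth [-0.0012  0.0001  0.04  ] turn [-0.002 -0.002  0.148] F(sock y,x,-z) [  1.8  -2.8 -53.7] T [ 1.03  0.51 -0.03] t 7.45 gw 0.0127
```

```bash
python3 inch.py '{"tx":[0,0,0,0,0,0,0,0],"ty":[0,0,0,0,0,0,0,0],"tz":[-0.0015,-0.0015,-0.0015,-0.0015,-0.0015,-0.0015,-0.0015,-0.0015],"wx":[0,0,0,0,0,0,0,0],"wy":[0,0,0,0,0,0,0,0],"wz":[0,0.14,0.28,0.42,0.56,0.7,0.8,0.9],"aperture":[0,0,0,0,0,0,0,0]}'; python3 -c "
from h import *
where()"
```

```text
time_s: 8.25
position: [0.4187, -0.2528, 0.2205]
tool_rot: [2.862, -0.45, 0.623]
contact_force: [-12.2, 0.8, 18.3]
grip_width: 0.0128
grip_force: 82.0
tip sock y,x,depth [-0.0007 -0.0003  0.0393] turn [-0.002 -0.     1.053] F(sock y,x,-z) [  1.3  -1.4 -21.9] T [ 0.46  0.39 -0.08] t 8.25 gw 0.0128
```

```bash
python3 inch.py '{"tx":[0,0,0,0,0],"ty":[0,0,0,0,0],"tz":[0,0,0,0,0],"wx":[0,0,0,0,0],"wy":[0,0,0,0,0],"wz":[0.1,0.2,0.25,0.25,0.25],"aperture":[0,0,0,0,0]}'; python3 - <<'E'
from h import *
where(); i,im,d=shot("top","t1"); P=deproj(i,[(383,187)],np.array([d[187,383]])); print(P, robot.get_state()["q"].round(2))
E
```

```text
time_s: 8.75
position: [0.4188, -0.2528, 0.2205]
tool_rot: [2.986, -0.504, 0.352]
contact_force: [-11.8, 1.0, 18.2]
grip_width: 0.0131
grip_force: 82.0
tip sock y,x,depth [-0.0007 -0.0003  0.0393] turn [-0.002  0.     1.299] F(sock y,x,-z) [  1.5  -1.1 -21.6] T [ 0.43  0.41 -0.05] t 8.75 gw 0.0131
[[ 0.63498621 -0.1705996   0.23898964]] [-0.89  0.37  2.05  0.85  0.56 -0.33]
```

```bash
python3 inch.py '{"tx":[0,0,0,0,0,0,0,0],"ty":[0,0,0,0,0,0,0,0],"tz":[-0.001,-0.001,-0.001,-0.001,-0.03,-0.07,-0.11,-0.15],"wx":[0,0,0,0,0,0,0,0],"wy":[0,0,0,0,0,0,0,0],"wz":[0,0,0,0,0,0,0,0],"aperture":[0,0.04,0.06,0.06,0.06,0.06,0.06,0.06]}'; python3 - <<'E'
from h import *
where(); print(tcp()[0]); i,im,d=shot("wrist","w4")
E
```

```text
time_s: 9.6
position: [0.3429, -0.2554, 0.3508]
tool_rot: [2.988, -0.502, 0.352]
contact_force: [1.5, -0.5, 0.4]
grip_width: 0.0601
grip_force: 0.0
tip sock y,x,depth [-1.000e-04 -1.200e-03 -1.116e-01] turn [ 0.    -0.     1.299] F(sock y,x,-z) [-0.6  1.5  0.4] T [ 0.24 -0.03 -0.02] t 9.6 gw 0.0601
[ 0.34288241 -0.25540122  0.3508495 ]
```

View pics/w4.png

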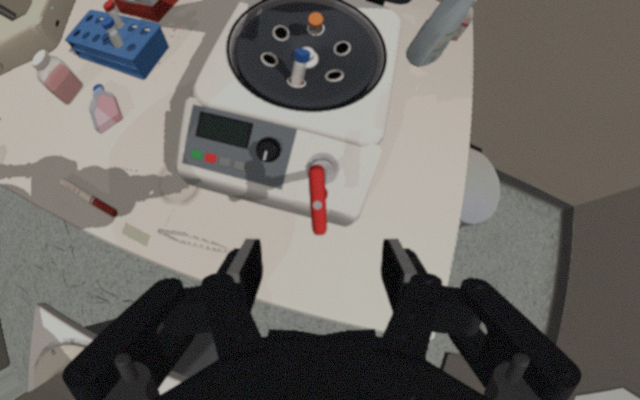

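The lid is open, the key is seated with its bar at about (318,200), and the orange cap is at (316,19). The blue counterweight is at (301,55). Next I work out the cap position.

```bash
cat >> h.py <<'E'
C25=np.array([-np.sin(np.radians(25))*np.cos(YAW),-np.sin(np.radians(25))*np.sin(YAW),np.cos(np.radians(25))])
def capblob(i,im,fish=True):
    hsv=cv2.cvtColor(im,cv2.COLOR_BGR2HSV); m=cv2.inRange(hsv,(7,150,90),(18,255,255)); n,l,s,c=cv2.connectedComponentsWithStats(m)
    k=1+np.argmax(s[1:,4]); return c[k],s[k]
def cappose(cap,back=0.0): # TCP for grasp at cap, backed off along tube axis
    z=-C25; y=-SY; return np.array(cap)+C25*(.054+back), R.from_matrix(np.c_[np.cross(y,z),y,z])
E
python3 - <<'E'
from h import *
i,im,d=load("w4"); c,s=capblob(i,im); print(c,s,plane(i,c,.137,True), deproj(i,c,np.array([d[int(c[1]),int(c[0])]]),True))
i,im,d=shot("top","t2"); c,s=capblob(i,im); print("top",c,s,plane(i,c,.139), deproj(i,c,np.array([d[int(round(c[1])),int(round(c[0]))]])))
cap=plane(load("w4")[0],capblob(*load("w4")[:2])[0],.137,True)[0]-[0,0,.003]
a,b=delta(*cappose(cap,.12)); print(cap,cappose(cap,.12)[0],a.round(4),b.round(3))
E
```

```text
[315.08024691  19.36419753] [308  13  15  14 162] [[ 0.68103551 -0.17992955  0.137     ]] [[ 0.68062919 -0.18000049  0.1373962 ]]
top [380.71111111 175.86666667] [377 173   8   7  45] [[ 0.68314752 -0.17860199  0.139     ]] [[ 0.68276188 -0.1783568   0.14090786]]
[ 0.68103551 -0.17992955  0.134     ] [ 0.60756073 -0.18291914  0.29169755] [ 0.2099 -0.0077  0.1874] [ 0.018 -0.089  0.273]
```

```bash
python3 inch.py '{"tx":[0.05,0.1,0.14,0.18,0.21,0.21,0.21,0.21],"ty":[-0.002,-0.004,-0.005,-0.006,-0.0077,-0.0077,-0.0077,-0.0077],"tz":[0.02,0.06,0.1,0.14,0.187,0.187,0.187,0.187],"wx":[0.004,0.01,0.014,0.018,0.018,0.018,0.018,0.018],"wy":[-0.02,-0.05,-0.07,-0.089,-0.089,-0.089,-0.089,-0.089],"wz":[0.06,0.13,0.2,0.273,0.273,0.273,0.273,0.273],"aperture":[0.06,0.06,0.06,0.06,0.06,0.06,0.06,0.06]}'; python3 - <<'E'
from h import *
i,im,d=shot("wrist","w5"); c,s=capblob(i,im); print(c,s,plane(i,c,.137,True), deproj(i,c,np.array([d[int(c[1]),int(c[0])]]),True))
print(tcp()[0],robot.get_state()["q"].round(2)); cap=[.681,-.180,.134]
for b in (.12,0): a,r=delta(*cappose(cap,b)); print(a.round(4),r.round(3))
E
```

```text
time_s: 10.5
position: [0.6085, -0.1801, 0.2862]
tool_rot: [-3.134, -0.432, 0.041]
contact_force: [-0.3, 0.3, -0.3]
grip_width: 0.0602
grip_force: 0.0
[326.0625 191.975 ] [314 179  25  26 480] [[ 0.68325634 -0.17904186  0.137     ]] [[ 0.68310065 -0.17904023  0.1379201 ]]
[ 0.60776173 -0.18069724  0.28711178] [-0.47  0.41  1.63  0.32  0.75  0.86]
[ 0.0016  0.0023 -0.0043] [-0.007  0.004 -0.001]
[0.0021 0.0031 0.1157] [-0.007  0.004 -0.001]
```

View pics/w5.png

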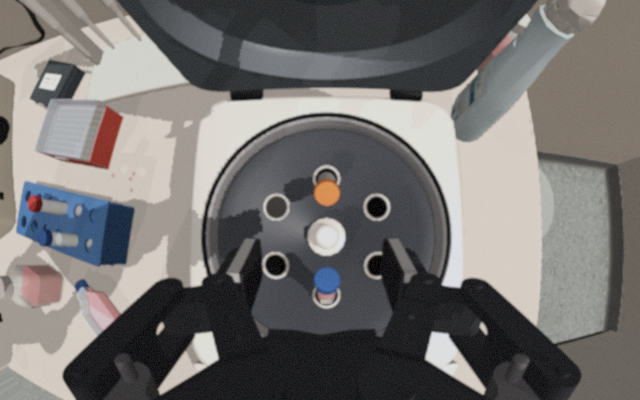

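The orange cap is at (326,192), centred between the fingers, with the counterweight at (327,281) and well clear. The refined cap centre is about (0.6845, -0.179, 0.1335), so I go down along the bore axis.

```bash
python3 -c "
from h import *
for b in (.12,0): a,r=delta(*cappose([.6845,-.179,.1345],b)); print(a.round(4),r.round(3))"
```

```text
[ 0.005   0.0014 -0.0033] [-0.007  0.004 -0.001]
[0.0055 0.0022 0.1167] [-0.007  0.004 -0.001]
```

```bash
python3 inch.py '{"tx":[0.005,0.005,0.005,0.005,0.005,0.005,0.005],"ty":[0.002,0.002,0.002,0.002,0.002,0.002,0.002],"tz":[0.02,0.05,0.08,0.1,0.115,0.115,0.115],"wx":[-0.005,-0.005,-0.005,-0.005,-0.005,-0.005,-0.005],"wy":[0.004,0.004,0.004,0.004,0.004,0.004,0.004],"wz":[0,0,0,0,0,0,0],"aperture":[0.06,0.06,0.06,0.06,0.06,0.06,0.06]}'; python3 - <<'E'
from h import *
s=robot.get_state(); i,im,d=shot("wrist","w6"); c,st=capblob(i,im); print(c,st,tcp()[1].inv().apply(deproj(i,c,np.array([d[int(c[1]),int(c[0])]]),True)[0]-tcp()[0]))
a,r=delta(*cappose([.6845,-.179,.1345],0)); print(a.round(4),r.round(3))
E
```

```text
time_s: 11.25
position: [0.6606, -0.1808, 0.1866]
tool_rot: [-3.141, -0.438, 0.039]
contact_force: [-0.2, -0.4, 0.3]
grip_width: 0.0599
grip_force: 0.0
[321.07133838 265.79166667] [ 299  243   45   45 1584] [ 0.00229919 -0.00071781  0.05195338]
[-0.0006 -0.0008  0.0037] [ 0.    -0.003 -0.001]
```

```bash
python3 inch.py '{"tx":[0,0,0,0,0,0,0],"ty":[-0.0007,-0.0007,-0.0007,-0.0007,-0.0007,-0.0007,-0.0007],"tz":[0.003,0.003,0.003,0.003,0.003,0.003,0.003],"wx":[0,0,0,0,0,0,0],"wy":[0,0,0,0,0,0,0],"wz":[0,0,0,0,0,0,0],"aperture":[0.06,0.04,0.02,0,0,0,0]}' 40
```

```text
time_s: 12.0
position: [0.6622, -0.1797, 0.1832]
tool_rot: [-3.141, -0.438, 0.039]
contact_force: [-0.6, 0.7, 3.3]
grip_width: 0.0192
grip_force: 38.9
```

```bash
python3 inch.py '{"tx":[0,0,0,0,0,0,0,0,0],"ty":[0,0,0,0,0,0,0,0,0],"tz":[-0.01,-0.03,-0.05,-0.07,-0.09,-0.11,-0.13,-0.15,-0.15],"wx":[0,0,0,0,0,0,0,0,0],"wy":[0,0,0,0,0,0,0,0,0],"wz":[0,0,0,0,0,0,0,0,0],"aperture":[0,0,0,0,0,0,0,0,0]}'; python3 - <<'E'
from h import *
i,im,d=shot("wrist","w7"); s=robot.get_state(); print(s["contact_force"],s["q"].round(2),s["grip_width"])
# rack hole target in world
th=np.radians(-6.26); Rk=np.array([[np.cos(th),-np.sin(th)],[np.sin(th),np.cos(th)]])
h=np.array([.644,.198])+Rk@[-.020,.0495]; print("hole",h)
T=R.from_matrix(np.c_[[np.cos(th),np.sin(th),0],[np.sin(th),-np.cos(th),0],[0,0,-1]])
for p in ([h[0]-.10,-.05,.36],[h[0],h[1],.33]): a,b=delta(p,T); print(a.round(3),b.round(3))
E
```

```text
time_s: 12.9
position: [0.5983, -0.1826, 0.3219]
tool_rot: [3.141, -0.441, 0.04]
contact_force: [0.7, -0.2, -0.6]
grip_width: 0.0192
grip_force: 39.0
[ 0.40189854 -1.37301484 -0.33493734] [-0.48  0.36  1.61  0.3   0.81  0.88] 0.019183151698240725
hole [0.62951675 0.24938565]
[-0.041 -0.135 -0.063] [-0.033 -0.439  0.146]
[ 0.048 -0.43   0.012] [-0.033 -0.439  0.146]
```

View pics/w7.png

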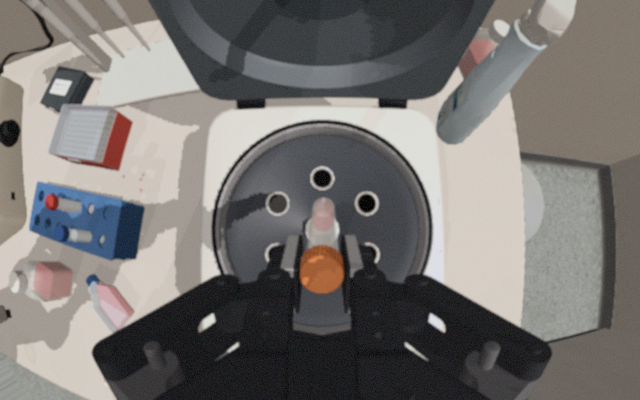

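The tube has come straight out into the fingers at (322,250) and the far bore is empty. Now I carry it over the rack.

```bash
python3 inch.py '{"tx":[0.006,0.012,0.018,0.024,0.03,0.036,0.042,0.048,0.054,0.054],"ty":[-0.047,-0.095,-0.143,-0.191,-0.24,-0.29,-0.335,-0.385,-0.43,-0.43],"tz":[0,0,0,0,0,0,-0.002,-0.002,-0.002,-0.002],"wx":[-0.004,-0.008,-0.011,-0.015,-0.018,-0.022,-0.026,-0.03,-0.033,-0.033],"wy":[-0.05,-0.1,-0.15,-0.2,-0.25,-0.3,-0.35,-0.4,-0.439,-0.439],"wz":[0.016,0.033,0.05,0.066,0.08,0.1,0.116,0.13,0.146,0.146],"aperture":[0,0,0,0,0,0,0,0,0,0]}'; python3 inch.py '{"tx":[0,0],"ty":[0,0],"tz":[0,0],"wx":[0,0],"wy":[0,0],"wz":[0,0],"aperture":[0,0]}'; python3 - <<'E'
from h import *
i,im,d=shot("wrist","w8"); p,r=tcp(); print(p)
th=np.radians(-6.26); T=R.from_matrix(np.c_[[np.cos(th),np.sin(th),0],[np.sin(th),-np.cos(th),0],[0,0,-1]])
a,b=delta([.6295,.2494,.33],T); print(a.round(4),b.round(3))
c,s=capblob(i,im); print(c,s)
hsv=cv2.cvtColor(im,cv2.COLOR_BGR2HSV); blue=cv2.morphologyEx(cv2.inRange(hsv,(100,120,50),(125,255,255)),cv2.MORPH_OPEN,np.ones((3,3)))
n,l,st,cc=cv2.connectedComponentsWithStats(blue); k=1+np.argmax(st[1:,4]); print(st[k])
w=plane(i,np.argwhere(l==k)[:,::-1],.062,True); print(cv2.minAreaRect((w[:,:2]*1000).astype(np.float32)))
E
```

```text
time_s: 13.95
position: [0.6294, 0.2546, 0.3426]
tool_rot: [-3.14, 0.005, -0.105]
contact_force: [-0.7, -1.4, -0.8]
grip_width: 0.0191
grip_force: 39.1
time_s: 14.15
position: [0.6293, 0.2485, 0.3433]
tool_rot: [3.141, 0.003, -0.109]
contact_force: [0.5, 0.3, 0.9]
grip_width: 0.0189
grip_force: 39.1
[0.62939153 0.24809934 0.34363166]
[ 0.     -0.0013  0.0136] [ 0.     0.003 -0.   ]
[321.25233064 268.84835301] [ 300  246   44   46 1609]
[  274   116   175    74 10861]
((644.869873046875, 198.02911376953125), (206.0191650390625, 83.98683166503906), 82.58368682861328)
```

View pics/w8.png

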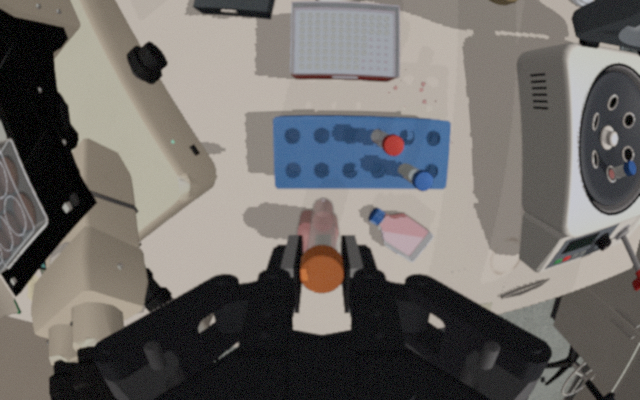

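The rack's free hole (-0.020, 0.0495) is at about (321,170), with the tube tip at about (323,202). I check both by ray casting.

```bash
python3 - <<'E'
from h import *
i,im,d=load("w8"); hsv=cv2.cvtColor(im,cv2.COLOR_BGR2HSV)
blue=cv2.inRange(hsv,(95,90,85),(125,255,255))
m=cv2.bitwise_not(blue)
roi=np.zeros_like(m); roi[125:182,280:440]=1
v=hsv[...,2]; print(v[160:180,321]); dark=((v<75)*roi*255).astype(np.uint8)
n,l,s,c=cv2.connectedComponentsWithStats(dark)
th=np.radians(-6.26); Rk=np.array([[np.cos(th),-np.sin(th)],[np.sin(th),np.cos(th)]])
for k in range(1,n):
    if s[k,4]>40: w=plane(i,c[k],.062,True)[0][:2]; print(c[k].round(1),s[k],w.round(4),"rack",(Rk.T@(w-[.644,.198])).round(4))
p,_=tcp()
for uv in [(323,200),(323,203)]: print(plane(i,uv,.18,True)[0].round(4))
E
```

```text
[149 145 128 110 102 100 101 100 101  99 101  98  93  99 101  98 103 114
 131 144]
[0.6286 0.2477 0.18  ]
[0.6262 0.2479 0.18  ]
```

```bash
python3 - <<'E'
from h import *
i,im,d=load("w8"); v=cv2.cvtColor(im,cv2.COLOR_BGR2HSV)[...,2]
dark=np.zeros_like(v); dark[123:184,280:440]=(v[123:184,280:440]<118)*255
n,l,s,c=cv2.connectedComponentsWithStats(dark)
th=np.radians(-6.26); Rk=np.array([[np.cos(th),-np.sin(th)],[np.sin(th),np.cos(th)]])
for k in range(1,n):
    if s[k,4]>60: w=plane(i,c[k],.062,True)[0][:2]; print(c[k].round(1),s[k],w.round(4),"rack",(Rk.T@(w-[.644,.198])).round(4))
E
```

```text
[359.9 135.3] [332 125  63  29 804] [0.6648 0.2009] rack [0.0203 0.0051]
[291.7 135.6] [285 129  14  15 171] [0.6727 0.2778] rack [0.0198 0.0825]
[321.2 135.1] [314 128  15  15 172] [0.6694 0.2446] rack [0.0202 0.0491]
[405.5 137.6] [399 130  15  15 103] [0.6576 0.1476] rack [ 0.019  -0.0486]
[433.  137.8] [427 131  13  15 151] [0.6549 0.1132] rack [ 0.0201 -0.0831]
[393.  168.2] [361 156  77  28 936] [0.6228 0.1649] rack [-0.0174 -0.0352]
[292.5 170.2] [286 163  14  15 159] [0.6328 0.282 ] rack [-0.0203  0.0823]
[321.2 170. ] [314 163  15  15 166] [0.6294 0.2489] rack [-0.0201  0.049 ]
[349.  170.1] [343 163  14  15 152] [0.6258 0.2169] rack [-0.0202  0.0168]
```

```bash
python3 inch.py '{"tx":[0,0,0,0,0,0],"ty":[-0.001,-0.001,-0.001,-0.001,-0.001,-0.001],"tz":[0.03,0.06,0.085,0.1,0.1,0.1],"wx":[0,0,0,0,0,0],"wy":[0.003,0.003,0.003,0.003,0.003,0.003],"wz":[0,0,0,0,0,0],"aperture":[0,0,0,0,0,0]}'; python3 - <<'E'
from h import *
i,im,d=shot("wrist","w9"); p,r=tcp(); print(p)
cv2.imwrite("pics/w9c.png",cv2.resize(im[100:300,220:420],None,fx=3,fy=3,interpolation=cv2.INTER_CUBIC))
E
```

```text
time_s: 14.8
position: [0.6297, 0.2495, 0.2447]
tool_rot: [-3.141, -0.001, -0.11]
contact_force: [0.1, -0.1, 0.2]
grip_width: 0.0195
grip_force: 39.1
[0.6298878  0.24974676 0.24525505]
```

View pics/w9c.png

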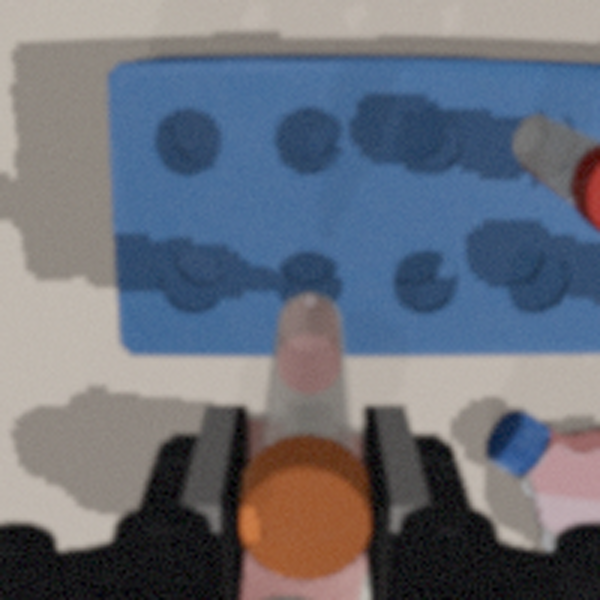

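The tip is at crop (310,298) and the hole at (309,283), which is the parallax expected 15 mm above the rack, so it's aligned. Lowering now.

```bash
python3 inch.py '{"tx":[0,0,0,0,0,0,0],"ty":[0,0,0,0,0,0,0],"tz":[0.01,0.025,0.04,0.055,0.063,0.063,0.063],"wx":[0,0,0,0,0,0,0],"wy":[0,0,0,0,0,0,0],"wz":[0,0,0,0,0,0,0],"aperture":[0,0,0,0,0,0,0]}'; python3 inch.py '{"tx":[0,0,0,0],"ty":[0,0,0,0],"tz":[0.002,0.004,0.006,0.006],"wx":[0,0,0,0],"wy":[0,0,0,0],"wz":[0,0,0,0],"aperture":[0,0,0,0]}'
```

```text
time_s: 15.55
position: [0.6296, 0.2504, 0.1811]
tool_rot: [-3.141, -0.001, -0.109]
contact_force: [1.1, 0.5, 0.2]
grip_width: 0.0192
grip_force: 39.1
time_s: 15.95
position: [0.6294, 0.2503, 0.1749]
tool_rot: [-3.141, -0.001, -0.109]
contact_force: [0.7, -0.2, -0.1]
grip_width: 0.0193
grip_force: 39.1
```

```bash
python3 inch.py '{"tx":[0,0,0,0],"ty":[0,0,0,0],"tz":[0.001,0.002,0.003,0.003],"wx":[0,0,0,0],"wy":[0,0,0,0],"wz":[0,0,0,0],"aperture":[0,0,0,0]}'; python3 inch.py '{"tx":[0,0,0],"ty":[0,0,0],"tz":[0.001,0.002,0.002],"wx":[0,0,0],"wy":[0,0,0],"wz":[0,0,0],"aperture":[0,0,0]}'
```

```text
time_s: 16.35
position: [0.6302, 0.2504, 0.1731]
tool_rot: [-3.14, -0.003, -0.109]
contact_force: [-1.0, -0.6, 9.5]
grip_width: 0.0188
grip_force: 40.0
time_s: 16.65
position: [0.631, 0.2507, 0.1723]
tool_rot: [-3.139, -0.005, -0.109]
contact_force: [-0.8, -0.3, 22.1]
grip_width: 0.0189
grip_force: 40.9
```

```bash
python3 inch.py '{"tx":[0,0,0,0,0,0,0,0,0],"ty":[0,0,0,0,0,0,0,0,0],"tz":[-0.003,-0.003,-0.003,-0.003,-0.02,-0.06,-0.11,-0.16,-0.16],"wx":[0,0,0,0,0,0,0,0,0],"wy":[0,0,0,0,0,0,0,0,0],"wz":[0,0,0,0,0,0,0,0,0],"aperture":[0,0.045,0.05,0.05,0.05,0.05,0.05,0.05,0.05]}'; python3 - <<'E'
from h import *
i,im,d=shot("wrist","w10"); c,s=capblob(i,im); u,v=c.astype(int); print(c,s,deproj(i,c,np.array([d[v,u]]),True),tcp()[0],robot.get_state()["contact_force"])
i,im,d=shot("top","t3"); c,s=capblob(i,im); u,v=c.round().astype(int); print(c,s,deproj(i,c,np.array([d[v,u]])),plane(i,c,.124))
cv2.imwrite("pics/t3c.png",cv2.resize(im[130:290,190:450],None,fx=3,fy=3,interpolation=cv2.INTER_CUBIC))
E
```

```text
time_s: 17.55
position: [0.6313, 0.2509, 0.3375]
tool_rot: [-3.137, -0.011, -0.109]
contact_force: [0.4, 0.3, 0.2]
grip_width: 0.05
grip_force: 0.0
[328.9760274  189.81164384] [320 180  19  20 292] [[0.62796713 0.24548181 0.12407014]] [0.63036348 0.25063166 0.33379864] [ 0.03768305 -0.17637963 -1.52733775]
[225.  198.5] [225 198   1   2   2] [[0.62906328 0.23696522 0.12208476]] [[0.62875667 0.23662638 0.124     ]]
```

View pics/w10.png

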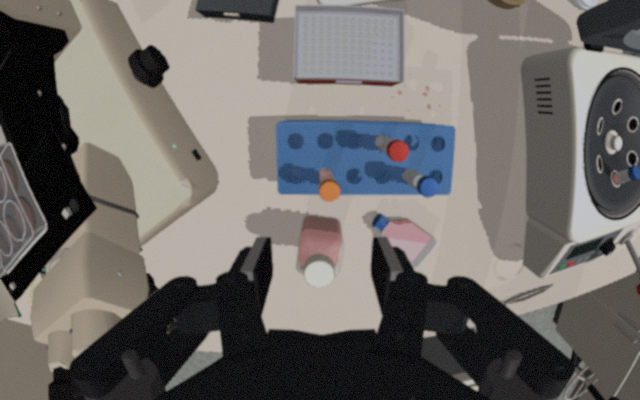

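The sample tube stands in the rack hole at (330,190) with its top at z = 0.124, so it's fully down. The bottle, flask and rack tubes haven't moved. I check the key's height, then hand in.

```bash
python3 - <<'E'
from h import *
i,im,d=load("t3"); hsv=cv2.cvtColor(im,cv2.COLOR_BGR2HSV); m=cv2.inRange(hsv,(0,150,80),(6,255,255))|cv2.inRange(hsv,(172,150,80),(180,255,255))
m[:,:395]=0; m[:,430:]=0; n,l,s,c=cv2.connectedComponentsWithStats(m); k=1+np.argmax(s[1:,4]); u,v=c[k].round().astype(int)
print(s[k],deproj(i,c[k],np.array([d[v,u]])),"expect",M+.101*SZ)
print("lid",deproj(i,[(383,150)],np.array([d[150,383]])))
E
```

```text
[408 258  11  23  93] [[ 0.43581028 -0.24842123  0.18305255]] expect [ 0.44054175 -0.25135308  0.18376857]
lid [[ 0.75733484 -0.18862878  0.12521268]]
```

```bash
python3 -c "
from cell import robot
print(robot.finish_job())"
```

```text
the job is handed in; nothing more can be done
None
```

I handed the job in at about 17.6 s of the 62 s allowed: the lid is open, the key is seated in its socket, the sample tube stands fully down in the free rack hole at (-0.020, 0.0495), and the rack tubes, bottle and flask were left alone.

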